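# Lay the coffee tray

### The arm

A 6-joint arm with a two-finger parallel gripper is mounted at the origin on a cart in front of the work surface, level with it; the furniture and walls round the work are solid. World frame = base frame: x ahead of the robot, y to its left, z up, the work surface at z = 0. Lengths are in mm, angles in rad, forces in N, time in s.
With the tool pointing down it reaches from about 275 to 850 mm from the base axis. Payload 5.2 kg.
Tool frame: the origin (TCP) lies at the very end of the fingers, on their centre line; the grasp point (between the pads) lies behind it (r.grip_depth is the z of the grasp point in the tool frame, in mm); z points along the fingers, y is the line along which they close (so a half turn about z gives the same grasp; the last joint's range is limited). The gripper opens to 85 mm and grips with 20 to 120 N. Pads are 22 mm wide; open, the fingers measure 114 mm over their backs; the gripper's body (76 mm by 85 mm) begins 54 mm behind the grasp point. The pads swing forward as they close: fully open they stand 13 mm farther back than shut.
Start: joints at [-1.356, 0.259, 1.535, -0, 1.348, -0.203], TCP at [223.183, -502.687, 231.31] pointing down, gripper open.
Joint ranges: [-3.14, 3.14], [-0.91, 2.08], [0.19, 2.58], [-1.22, 4.36], [0.22, 2.71], [-3.12, 3.12]. Speed limits (rad/s): [2.57, 2.57, 3.14, 3.14, 3.14, 3.14].

### API

Orientations are given as a unit quaternion [w, x, y, z].
In Python, from workcell import r gives the robot as it stands.
- The arm moves only by the shell command python3 -m inch 'ROWS' [OPENING] [FORCE]. ROWS is JSON, a list of rows, each an object with "linear": the shift along the world's x, y, z in mm, a list of three; "turn": the turn about the world's z in degrees. In form: [{"linear": [dx, dy, dz], "turn": turn}, ...]. A call has 1 to 5 rows; each row is the pose to reach, as a shift and turn from the pose commanded when the call began; what a row does not reach only later rows make up. A row lasts 1/8 s, in which the tool goes at most 62.5 mm and 10.7 degrees, less where a joint would pass 70% of its speed; a pose out of reach is approached as far as the arm can. A call with a gripper value outside its range is refused whole. OPENING is the finger opening in mm, from 0 to 85.4, set as the call begins (- or left out, the last holds). The fingers move at their own pace and stop on an object; FORCE is the grip in N (left out, the last holds). Time passes only in rows, so rows that repeat a pose let the fingers close. It gives the time, the measured TCP pose, the force, the opening and the grip force at its end, in the units of the state.
- r.state(): the state, without advancing time (a new reading comes with each control period).
- r.capture(name): name is "scene" or "top"; returns the picture (400x640x3 uint8, red, green, blue); there is no depth.
- r.calibration(name): a dict with "camera_matrix" (3x3 intrinsics, pixels), "R" (3x3) and "t" (3): a world point X has camera coordinates R X + t. Camera axes: x right, y down, z forward; pixel columns grow to the right and rows downward; lengths in mm; the calibration is good to about 2 mm. A picture is of the moment at which its call begins. calibration takes no time and is no camera call.
- r.close_job(): hands the job in; it is judged then, once.
The state is a dict: "time": time; "joint_positions": joint angles; "qd": joint speeds; "tau": joint torques, N m; "position": TCP position; "orientation": TCP orientation; "force": force on the tool from outside, world axes, zero at the start; "ft_torque": the same for the moment, N m; "opening": finger opening in mm; "grip_force": force on a finger pad.
Only numpy, scipy, OpenCV 4.12 (cv2) and the standard library are available. Lean on these libraries where they do the work, as an engineer would, in place of code of your own. Each camera call takes 0.05 s, during which the arm holds its last target. There are 200 camera calls.

### The job

Lay the coffee tray: stand the cup upright in the middle of the saucer, stand the coffee capsule (wide rim down, as it is now) in the middle of the low tin's lid, and stand the spice jar upright on the tray exactly halfway between the saucer and the low tin. Lay the teaspoon lengthwise on the long dark inlay in front of them, centred on it, pointing either way. Leave the pepper mill standing where it is.

Things in the scene. Friction and masses are not known exactly. Their poses are not given: they have to be found in the camera images.
- cup: Small striped white espresso cup with one loop handle, loose, 0.14 kg. Round hollow body, 63 mm across at the rim, foot 44 mm, 52 mm high. Origin level with the underside, z up; the body's axis lies 12 mm from the origin along the cup's own +y; the handle points along its own -y and ends 44 mm from the origin. Can be gripped across the body along its own x.
- cup_foot (a point): Centre of the cup's underside, on the axis of its round body (same axes as cup).
- shaker: Spice jar: slim clear glass jar with a dark screw cap, loose, 0.11 kg, round, 41 mm across, 105 mm high (the cap is the top 20 mm). Origin at the centre of its underside, z up.
- capsule: Grey aluminium coffee capsule, loose, 12 g, standing on its wide rim: 37 mm across the rim at the bottom, narrowing upward (about 30 mm across at mid-height), 28 mm high. Origin at the centre of its underside, z up.
- spoon: Steel teaspoon lying flat, loose, 20 g, 139 mm long, 30 mm wide at the bowl, 10 mm high. Origin at the middle of its length and width, at the underside; its length runs along its own x. Can be gripped across its middle.
- tray: Light-wood serving board, fixed, 180 x 344 mm, 12 mm thick, no rim. Origin at the centre of its underside, x to the back (away from the robot), y along its length to the left. Long dark flush inlay for the spoon: 36 x 166 mm, round ends, centred at x = -55, y = 0 mm, length along y. Saucer and low tin stand on it; the point halfway between their centres is x = +30, y = 0 mm.
- saucer: White round saucer standing firmly on the tray, 110 mm across, 12 mm high at the rim, flat over the middle 68 mm. Origin at the centre of its underside; the flat inner floor is 4 mm above it. In the tray's frame it is at x = +30 mm and y = +110 or -110 mm (left or right; it changes places with the low tin).
- tin: Low round food tin with a flat lid, standing firmly on the tray, 75 mm across, 58 mm high. Origin at the centre of its underside. In the tray's frame at x = +30 mm and y = -110 or +110 mm, across from the saucer. (A taller tin of the same width stands off the tray and is not meant.)
- mill: Turned dark-wood pepper mill, loose, 58 mm across, 150 mm high, standing among the things to be moved. Stays where it is. Origin at the centre of its underside, z up.
There are look-alikes about, which are no part of the job. Leave any purple or red look-alike of the cup alone.

How it is judged:
By the outcome, as a careful person would: the job done as asked, in the order asked, and still so for the second after the job is handed in, with the robot touching nothing.
It also fails if it takes over 102 s, if anything falls off the work surface, if the arm or the gripper's body presses on something with over 40 N, if the wrist force passes 120 N, or if a joint passes its speed limit or range.

## Working session

There is one attempt and no reset: what is moved stays moved. The work goes in short steps, Python scripts to look and compute and a shell command to move; the robot and the scene stay as the last step left them, time stands still between calls to the robot, and variables do not carry over. Pictures are saved under pics/ and viewed, at most 14 in all, crops included, and the job is handed in when it is done.

```bash
mkdir -p pics; ls
python3 - <<'E'
from workcell import r
import cv2
for n in("scene","top"):
    im=r.capture(n); cv2.imwrite(f"pics/{n}0.png",cv2.cvtColor(im,cv2.COLOR_RGB2BGR))
    c=r.calibration(n); print(n,c["camera_matrix"],c["R"],c["t"])
print(r.grip_depth,r.state())
E
```

```text
pics
scene [[427.61531963   0.         314.62725123]
 [  0.         427.61531963 195.07069829]
 [  0.           0.           1.        ]] [[-0.75546532  0.655176    0.00406952]
 [ 0.52845389  0.61299377 -0.58734583]
 [-0.38730949 -0.44156885 -0.80932584]] [ 308.38399612 -290.74809413 1667.86896035]
top [[449.40949048   0.         315.54044629]
 [  0.         449.40949048 196.99441541]
 [  0.           0.           1.        ]] [[ 0.02677624 -0.99948516  0.01767619]
 [-0.99773897 -0.02781152 -0.06118381]
 [ 0.06164391 -0.01599795 -0.99796999]] [  80.81342876  493.08022717 1599.46961396]
-18.700000000000003 {'time': 0.1, 'joint_positions': array([-1.35580050e+00,  2.59299176e-01,  1.53593936e+00,  1.35659492e-05,
        1.34800062e+00, -2.02791294e-01]), 'qd': array([ 8.59006187e-04, -2.73309939e-03, -4.05228615e-03, -1.06742879e-03,
        1.30874161e-04, -3.97479028e-05]), 'tau': array([ 1.90855128e-03, -4.46973932e+01, -2.91245341e+01, -2.34877434e-04,
        6.20928811e-03, -7.79863086e-06]), 'position': array([ 223.08746049, -502.22655928,  230.55594097]), 'orientation': array([-8.23279197e-04,  9.78260945e-01,  2.07376097e-01,  1.59028094e-06]), 'force': array([ 0.12729896,  0.28035873, -0.53485109]), 'ft_torque': array([ 0.03438907, -0.00808834,  0.0180921 ]), 'grip_force': 0.0, 'opening': 85.12980749919906}
```

View pics/scene0.png

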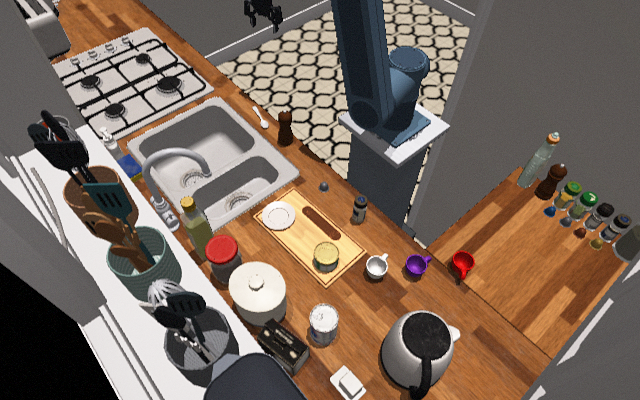

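View pics/top0.png

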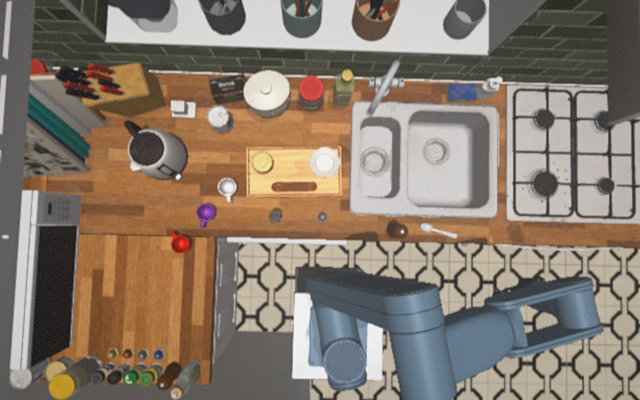

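Both views agree. In top:
- **Cup:** white cup at (228,187). Look-alikes to leave are purple (206,212) and red (180,242).
- **Spice jar:** (275,215). Look-alikes are the jars at the lower-left counter (112-185,375).
- **Capsule:** (322,216).
- **Spoon:** (438,230).
- **Mill:** (398,229), with another mill at (168,380).
- **Low tin:** yellow lid at (262,162). The tall tin is off the tray at (220,118).
- **Saucer:** (324,162), on the right.

I'll check these in a close crop.

Run:
```python
import cv2,numpy as np
t=cv2.imread("pics/top0.png");s=cv2.imread("pics/scene0.png")
a=cv2.resize(t[140:250,190:350],(800,550),interpolation=cv2.INTER_CUBIC);cv2.imwrite("pics/c1.png",a)
b=cv2.resize(t[205:250,380:470],(800,400),interpolation=cv2.INTER_CUBIC);
d=cv2.resize(s[175:290,250:410],(800,575),interpolation=cv2.INTER_CUBIC)
cv2.imwrite("pics/c2.png",b);cv2.imwrite("pics/c3.png",d)
```

```text
(no output)
```

View pics/c1.png

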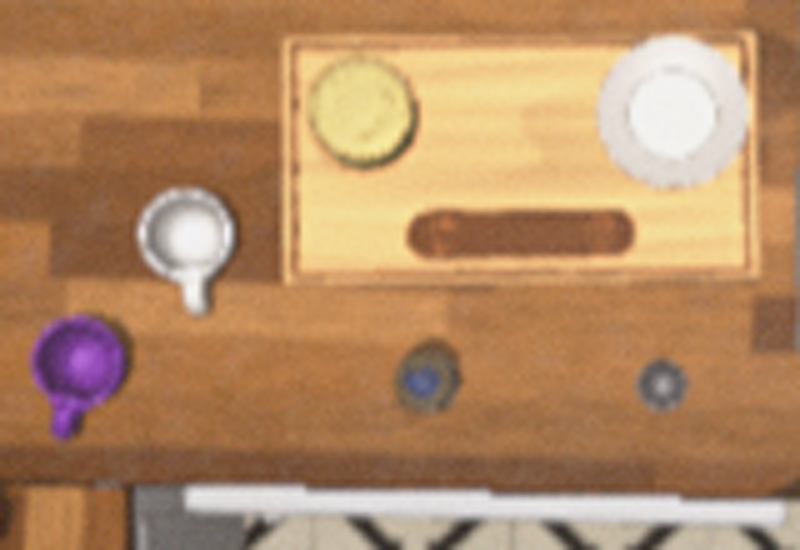

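View pics/c2.png

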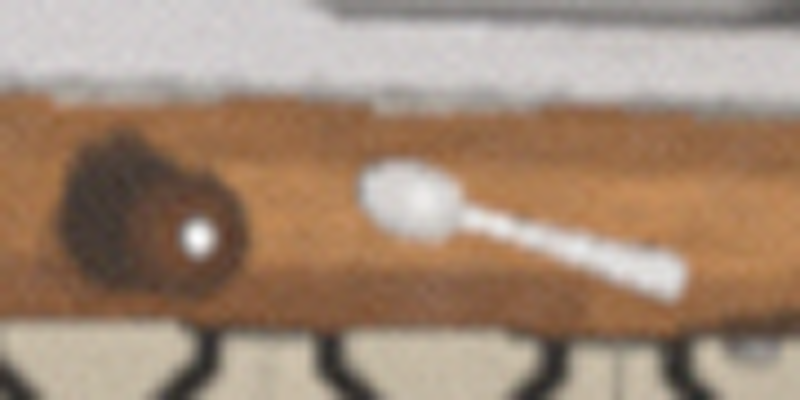

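View pics/c3.png

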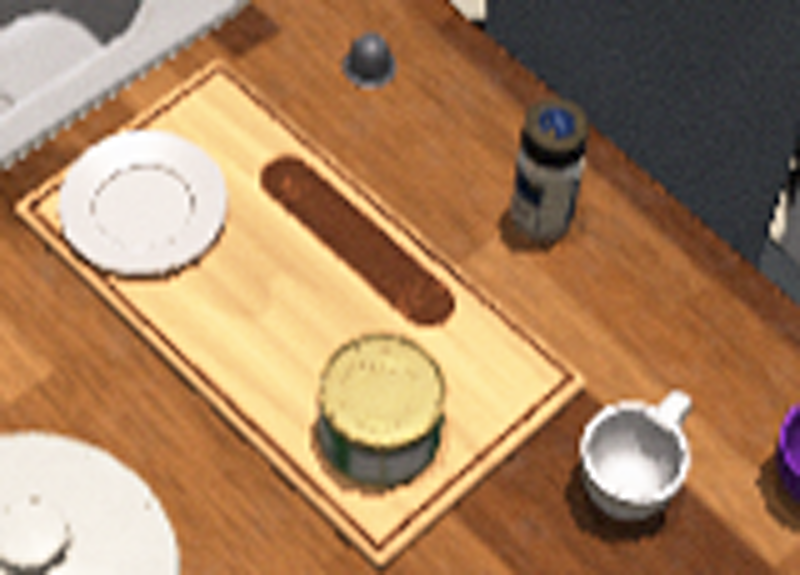

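The crops confirm the choices: the white cup's handle points to the robot, the jar has a blue cap dot, and the grey capsule, spoon (bowl left) and mill are clear. Next I'll measure them with masks.

```bash
cat > h.py <<'E'
import cv2,numpy as np
from workcell import r
def ray(n,u,v,z):
    c=r.calibration(n);R=np.array(c["R"]);t=np.array(c["t"])
    d=R.T@np.linalg.solve(np.array(c["camera_matrix"]),[u,v,1]);o=-R.T@t
    return o+d*(z-o[2])/d[2]
def blob(im,win,f):
    x0,y0,x1,y1=win;k=4
    a=cv2.resize(im[y0:y1,x0:x1],None,fx=k,fy=k,interpolation=cv2.INTER_CUBIC)
    m=f(cv2.cvtColor(a,cv2.COLOR_RGB2HSV)[...,:].astype(int)).astype(np.uint8)
    cs=cv2.findContours(m,cv2.RETR_EXTERNAL,cv2.CHAIN_APPROX_NONE)[0]
    c=max(cs,key=cv2.contourArea).astype(np.float32)
    return (c.reshape(-1,2)+.5)/k-.5+[x0,y0]
def cen(c):
    m=cv2.moments(c.astype(np.float32).reshape(-1,1,2));return m['m10']/m['m00'],m['m01']/m['m00']
white=lambda h:(h[...,1]<60)&(h[...,2]>120)
grey=lambda h:(h[...,1]<70)
E
python3 - <<'E'
from h import *
T=r.capture("top");S=r.capture("scene")
np.set_printoptions(precision=1,suppress=True)
dark=lambda h:(h[...,2]<135)
yel=lambda h:(h[...,0]>22)&(h[...,0]<35)&(h[...,2]>110)
blue=lambda h:(h[...,0]>95)&(h[...,0]<130)&(h[...,1]>70)
def go(name,n,win,f,z):
    c=blob(T if n=="top" else S,win,f);w=np.array([ray(n,u,v,z)[:2] for u,v in c])
    rc=cv2.minAreaRect(w.astype(np.float32)); ec=cv2.minEnclosingCircle(w.astype(np.float32))
    print(name,n,np.array(cen(c)),"world cen",ray(n,*cen(c),z)[:2],"rect",np.array(rc[0]),np.array(rc[1]),round(rc[2],1),"circ",np.array(ec[0]),round(ec[1],1))
go("saucer","top",(305,144,344,180),white,24);go("saucer","scene",(260,198,297,232),white,24)
go("tin","top",(250,150,275,175),yel,70);go("tin","scene",(312,240,340,265),yel,70)
go("inlay","top",(268,178,320,195),dark,12);go("inlay","scene",(298,203,344,242),dark,12)
go("cup","top",(215,174,240,205),white,52);go("cup","scene",(362,250,394,282),white,52)
go("jardot","top",(268,205,284,224),blue,105);go("jardot","scene",(353,193,370,203),blue,105)
go("caps","top",(314,208,330,224),grey,10);go("caps","scene",(316,180,332,193),grey,10)
go("spoon","top",(418,218,460,241),white,4);go("spoon","scene",(250,103,270,131),white,4)
go("mill","top",(385,217,410,238),dark,100)
E
```

```text
saucer top [324.1 162. ] world cen [616.8  66.9] rect [617.3  66.5] [108.4 108.6] 1.6 circ [616.6  66.8] 55.4
saucer scene [278.1 215. ] world cen [621.6  66.1] rect [621.  65.] [110.8 108.5] 49.2 circ [620.6  64.9] 56.3
tin top [261.8 161.8] world cen [604.7 285.1] rect [604.5 285.8] [60.9 61.8] 5.2 circ [604.5 283.7] 33.8
tin scene [327.2 254.8] world cen [615.4 294.2] rect [613.8 292.4] [62.7 56.1] 11.6 circ [613.7 289.7] 32.2
inlay top [299.5 183.3] world cen [538.7 153.2] rect [538.8 152.8] [ 4.5 54. ] 1.6 circ [539.3 152.8] 27.0
inlay scene [321.  222.6] world cen [530.8 172.6] rect [530.8 171.7] [ 33.2 161.4] 2.3 circ [534.1 171.8] 80.7
cup top [226.9 187.6] world cen [512.7 405.8] rect [511.2 401.1] [81.9 67.1] 44.2 circ [505.2 404.8] 44.6
cup scene [377.2 264.6] world cen [519.9 406.4] rect [518.7 402.8] [76.4 63.1] 42.3 circ [513.3 406.6] 41.2
jardot top [274.  216.5] world cen [415.2 234.1] rect [415.  234.7] [17.1  9. ] 87.7 circ [417.8 234.6] 8.7
jardot scene [361.  198.9] world cen [420.4 231.7] rect [420.8 231.8] [19.5 22. ] 16.8 circ [421.8 232. ] 11.1
caps top [322.  216.7] world cen [420.7  69.2] rect [421.   69.1] [33.6 33.7] 46.5 circ [421.3  69.6] 18.0
caps scene [323.5 187. ] world cen [428.2  69.5] rect [429.1  68. ] [43.5 34.7] 71.2 circ [426.2  69.6] 23.2Traceback (most recent call last):
  File "<stdin>", line 17, in <module>
  File "<stdin>", line 8, in go
  File "h.py", line 4, in ray
    c=r.calibration(n);R=np.array(c["R"]);t=np.array(c["t"])
ValueError: time passes only in moves, steps and waits
```

```bash
sed -i 's/^def ray/CAL={n:r.calibration(n) for n in("top","scene")}\ndef ray/; s/c=r.calibration(n);R/c=CAL[n];R/' h.py
python3 - <<'E'
from h import *
T=r.capture("top");S=r.capture("scene")
np.set_printoptions(precision=1,suppress=True)
def hs(im,u,v): print((u,v),cv2.cvtColor(im[v:v+1,u:u+1],cv2.COLOR_RGB2HSV)[0,0],end=' ')
for p in [(280,187),(300,187),(290,170),(262,162),(255,162),(262,155),(245,170),(343,170)]: hs(T,*p)
print()
def go(name,n,win,f,z):
    c=blob(T if n=="top" else S,win,f);w=np.array([ray(n,u,v,z)[:2] for u,v in c]).astype(np.float32)
    rc=cv2.minAreaRect(w); ec=cv2.minEnclosingCircle(w)
    print(name,n,np.array(cen(c)),"cen",ray(n,*cen(c),z)[:2],"rect",np.array(rc[0]),np.array(rc[1]),round(rc[2],1),"circ",np.array(ec[0]),round(ec[1],1))
def insc(n,win,f,z):
    c=blob(T if n=="top" else S,win,f);o=np.array(win[:2]);m=np.zeros((300,300),np.uint8)
    cv2.fillPoly(m,[((c-o)*8).astype(np.int32)],1);d=cv2.distanceTransform(m,cv2.DIST_L2,5)
    y,x=np.unravel_index(d.argmax(),d.shape);p=np.array([x,y])/8+o;print("inscribed",n,p,d.max()/8,ray(n,*p,z)[:2])
inl=lambda h:(h[...,2]<150)&(h[...,1]>90)
tray=lambda h:(h[...,2]>175)&(h[...,1]>30)
yel=lambda h:(h[...,0]>20)&(h[...,0]<40)&(h[...,1]>70)&(h[...,2]>90)
go("inlay","top",(270,179,319,195),inl,12);go("inlay","scene",(299,205,344,242),inl,12)
go("tray","top",(240,140,350,202),tray,12)
go("tin","top",(250,150,275,175),yel,70)
insc("top",(215,174,240,205),white,52)
go("spoon","top",(418,218,460,241),white,4);go("spoon","scene",(250,103,270,131),white,4)
dk=lambda h:(h[...,2]<90)
go("mill","top",(385,217,410,238),dk,100);go("mill","scene",(275,108,295,148),dk,75)
p=ray("top",401.5,231,150);print("millknob",p, ray("scene",285,112,150))
E
python3 - <<'E'
import cv2,numpy as np
s=cv2.imread("pics/scene0.png")
cv2.imwrite("pics/c4.png",cv2.resize(s[95:160,225:320],(760,520),interpolation=cv2.INTER_CUBIC))
E
```

```text
(280, 187) [ 12 149 140] (300, 187) [ 12 145 141] (290, 170) [ 20 107 242] (262, 162) [ 24  98 237] (255, 162) [ 24 100 236] (262, 155) [ 23  99 237] (245, 170) [ 14 155 155] (343, 170) [ 12 136 158] 
inlay top [291.6 186.3] cen [527.  181.3] rect [527.5 183.9] [ 28.9 136.6] 1.6 circ [524.4 183.8] 68.4
inlay scene [321.2 222.8] cen [530.9 173.5] rect [531.1 171.3] [ 33.8 162.1] 2.3 circ [533.8 171.5] 81.0
tray top [294.3 171.6] cen [580.3 173.4] rect [584.6 174.3] [224.3 392.1] 1.7 circ [564.7 178.1] 211.4
tin top [262.  162.1] cen [603.6 284.4] rect [603.3 283.2] [73.5 65.9] 40.9 circ [602.6 284.6] 37.7
inscribed top [226.8 186.6] 9.100004 [516.1 406.5]
spoon top [436.3 230.1] cen [ 383.5 -345.6] rect [ 379.3 -351.8] [139.1  30.7] 71.9 circ [ 381.9 -352.7] 69.6
spoon scene [260.6 118. ] cen [ 387.1 -345.8] rect [ 382.5 -354.6] [135.   29.3] 72.1 circ [ 384.4 -355.2] 67.8
mill top [392.1 228.6] cen [ 385. -167.] rect [ 384.2 -169.2] [40.1 53.7] 84.0 circ [ 382.2 -174.3] 28.9
mill scene [285. 129.] cen [ 393.5 -179.6] rect [ 384.3 -189.9] [195.4  61.1] 49.0 circ [ 378.4 -184.8] 100.3
millknob [ 378.3 -188.8  150. ] [ 385.9 -183.   150. ]
```

View pics/c4.png

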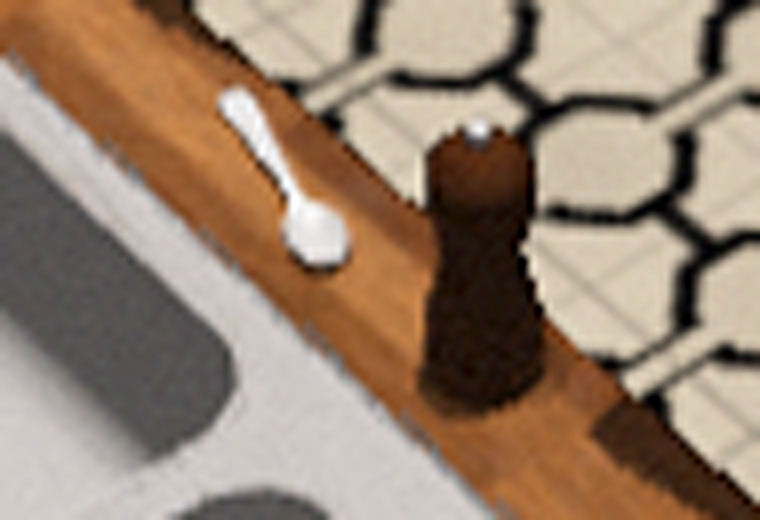

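The crop shows the spoon at (260,117) and the mill at (285,130) in scene pixels, with a gap between them. I'll pin the tray pose from its corners.

Run:
```python
from h import *
np.set_printoptions(precision=1,suppress=True)
def f(n,pts,o,z): 
    w=np.array([ray(n,o[0]+u/5-.4,o[1]+v/5-.4,z)[:2] for u,v in pts]);return w
for n,p,o in (("top",[(283,37),(755,32),(759,277),(288,283)],(190,140)),("scene",[(382,566),(15,207),(218,62),(584,380)],(250,175))):
    w=f(n,p,o,12);print(n,w.tolist(),w.mean(0),"yaw",[np.degrees(np.arctan2(-(a-b)[0],(a-b)[1])) for a,b in((w[0],w[1]),(w[3],w[2]))])
print("inlay top",f("top",[(408,233),(634,231)],(190,140),12), "scene",f("scene",[(268,165),(450,316)],(250,175),12))
print("tin",f("top",[(362,112)],(190,140),70),f("scene",[(382,390)],(250,175),70))
print("cup rim",f("top",[(187,235)],(190,140),52),f("scene",[(635,452)],(250,175),52),"handle",f("top",[(200,305)],(190,140),40),f("scene",[(680,402)],(250,175),40))
print("jar cap",f("top",[(424,382)],(190,140),105),f("scene",[(557,123)],(250,175),105))
print("caps top",f("top",[(662,384)],(190,140),28),f("scene",[(371,42)],(250,175),28), "base",f("scene",[(370,68)],(250,175),2))
```

```text
top [[664.667937677477, 349.4002480018277], [678.5113506111195, 8.352651201973657], [500.6234383242182, 1.3102149642603536], [486.8577808142149, 339.3804493858376]] [582.7 174.6] yaw [np.float64(2.3244085565810098), np.float64(2.331700750034429)]
scene [[668.1290736431756, 350.1667925935646], [682.4894216926446, 8.432977077700002], [507.79374115515384, 3.0877044638932603], [492.3658250584382, 340.3745954381888]] [587.7 175.5] yaw [np.float64(2.40626916080735), np.float64(2.6189537392116216)]
inlay top [[525.3 254.6]
 [531.3  92.2]] scene [[536.7  90.5]
 [523.9 253.1]]
tin [[603.9 284.5]] [[613.2 286.5]]
cup rim [[516.2 405.6]] [[522.  406.1]] handle [[468.  396.8]] [[472.4 397.3]]
jar cap [[417.  232.8]] [[421.3 232.5]]
caps top [[421.4  69.7]] [[425.6  67.4]] base [[427.4  69.2]]
```

```bash
python3 -m inch '[{"linear":[18,55,0],"turn":-7},{"linear":[37,110,0],"turn":-14},{"linear":[55,165,0],"turn":-14},{"linear":[73,220,0],"turn":-14},{"linear":[92,275,0],"turn":-14}]' 85
python3 -m inch '[{"linear":[18,55,0],"turn":0},{"linear":[37,110,0],"turn":0},{"linear":[55,165,0],"turn":0},{"linear":[73,220,0],"turn":0},{"linear":[92,275,0],"turn":0}]'
python3 -m inch '[{"linear":[18,55,0],"turn":0},{"linear":[37,110,0],"turn":0},{"linear":[55,165,0],"turn":0},{"linear":[73,220,0],"turn":0},{"linear":[92,275,0],"turn":0}]'
```

```text
time: 0.92
position: [315.4, -226.0, 231.4]
orientation: [0.0, 0.996, 0.086, 0.0]
force: [0.6, 0.8, -0.3]
opening: 84.8
grip_force: 0.0
time: 1.55
position: [407.6, 49.2, 231.7]
orientation: [0.0, 0.996, 0.087, 0.001]
force: [1.1, -0.3, 0.7]
opening: 84.7
grip_force: 0.0
time: 2.17
position: [499.5, 324.3, 231.3]
orientation: [0.0, 0.996, 0.087, 0.0]
force: [1.5, -0.9, 0.3]
opening: 85.2
grip_force: 0.0
```

```bash
python3 -m inch '[{"linear":[10,42,-20],"turn":0},{"linear":[20,83,-50],"turn":0},{"linear":[20,83,-100],"turn":0},{"linear":[20,83,-130],"turn":0},{"linear":[20,83,-130],"turn":0}]'
python3 - <<'E'
from h import *
for n,(x0,y0,x1,y1) in (("top",(190,150,290,225)),("scene",(310,200,430,290))):
    im=r.capture(n)[y0:y1,x0:x1,::-1];cv2.imwrite(f"pics/g_{n}.png",cv2.resize(im,None,fx=4,fy=4,interpolation=cv2.INTER_CUBIC))
a=cv2.imread("pics/g_top.png");b=cv2.imread("pics/g_scene.png")
a=cv2.copyMakeBorder(a,0,60,0,0,0);cv2.imwrite("pics/g.png",cv2.resize(np.hstack([a,b]),(800,327)))
E
```

```text
time: 2.8
position: [517.1, 404.4, 98.0]
orientation: [0.001, 0.996, 0.087, -0.003]
force: [0.9, -0.7, 0.2]
opening: 84.9
grip_force: 0.0
```

View pics/g.png

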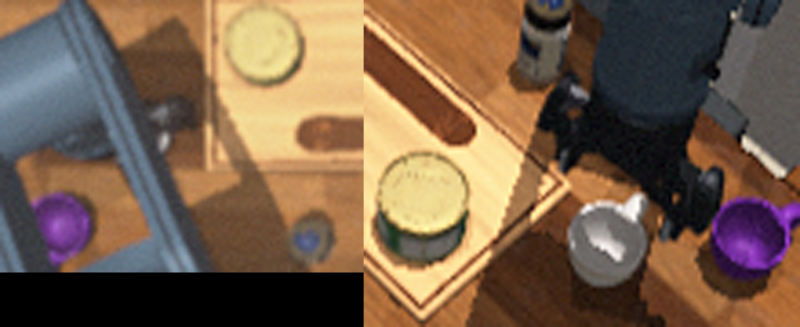

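The scene crop shows the open gripper straddling the white cup (about (377,265)), well clear of the purple cup. I'll descend and grip.

```bash
python3 -m inch '[{"linear":[0,0,-30],"turn":0},{"linear":[0,0,-60],"turn":0},{"linear":[0,0,-80],"turn":0},{"linear":[0,0,-85],"turn":0},{"linear":[0,0,-85],"turn":0}]'
python3 -m inch '[{"linear":[0,0,0],"turn":0},{"linear":[0,0,0],"turn":0},{"linear":[0,0,0],"turn":0},{"linear":[0,0,0],"turn":0},{"linear":[0,0,0],"turn":0}]' 40 25
python3 -m inch '[{"linear":[0,0,0],"turn":0},{"linear":[0,0,0],"turn":0},{"linear":[0,0,10],"turn":0},{"linear":[0,0,25],"turn":0},{"linear":[0,0,40],"turn":0}]'
```

```text
time: 3.52
position: [520.3, 405.8, 18.0]
orientation: [-0.001, 0.996, 0.087, 0.001]
force: [-0.4, -0.6, 0.2]
opening: 85.3
grip_force: 0.0
time: 4.15
position: [520.3, 405.9, 18.2]
orientation: [-0.001, 0.996, 0.087, 0.001]
force: [-0.4, -0.5, 6.5]
opening: 60.9
grip_force: 26.6
time: 4.78
position: [519.3, 405.4, 57.6]
orientation: [-0.0, 0.996, 0.087, 0.0]
force: [0.2, -0.0, -1.3]
opening: 61.0
grip_force: 27.5
```

```bash
python3 -m inch '[{"linear":[0,0,25],"turn":0},{"linear":[0,0,60],"turn":0},{"linear":[8,-28,80],"turn":0},{"linear":[20,-68,80],"turn":0},{"linear":[32,-108,80],"turn":0}]'
python3 -m inch '[{"linear":[12,-40,0],"turn":0},{"linear":[24,-80,0],"turn":0},{"linear":[36,-120,0],"turn":0},{"linear":[48,-160,0],"turn":0},{"linear":[58,-195,0],"turn":0}]'
python3 -m inch '[{"linear":[7,-25,0],"turn":0},{"linear":[10,-36,0],"turn":0},{"linear":[10,-36,-20],"turn":0},{"linear":[10,-36,-50],"turn":0},{"linear":[10,-36,-70],"turn":0}]'
```

```text
time: 5.4
position: [551.6, 296.6, 138.0]
orientation: [-0.0, 0.996, 0.087, 0.001]
force: [0.3, -0.4, -0.6]
opening: 60.9
grip_force: 27.6
time: 6.02
position: [609.7, 100.8, 137.4]
orientation: [0.0, 0.996, 0.086, 0.001]
force: [-0.3, 0.3, -1.3]
opening: 61.0
grip_force: 27.6
time: 6.65
position: [618.5, 67.1, 65.6]
orientation: [-0.0, 0.996, 0.087, -0.001]
force: [-1.0, -0.1, -0.9]
opening: 61.1
grip_force: 27.6
```

```bash
python3 -m inch '[{"linear":[0,0,-12],"turn":0},{"linear":[0,0,-22],"turn":0},{"linear":[0,0,-29],"turn":0},{"linear":[0,0,-29],"turn":0},{"linear":[0,0,-29],"turn":0}]'
python3 -m inch '[{"linear":[0,0,-1.5],"turn":0},{"linear":[0,0,-1.5],"turn":0},{"linear":[0,0,-3],"turn":0},{"linear":[0,0,-3],"turn":0}]'
python3 - <<'E'
from h import *
a=r.capture("top")[140:200,280:360,::-1];b=r.capture("scene")[180:250,240:320,::-1]
cv2.imwrite("pics/p1.png",np.hstack([cv2.resize(a,(400,300),interpolation=2),cv2.resize(b[:60],(400,300),interpolation=2)]))
E
```

```text
time: 7.28
position: [619.6, 66.3, 37.9]
orientation: [0.0, 0.996, 0.087, 0.001]
force: [0.5, 0.0, -0.7]
opening: 61.1
grip_force: 27.6
time: 7.78
position: [619.3, 66.3, 34.3]
orientation: [0.0, 0.996, 0.087, 0.0]
force: [-0.7, 0.3, -0.6]
opening: 60.7
grip_force: 27.6
```

View pics/p1.png

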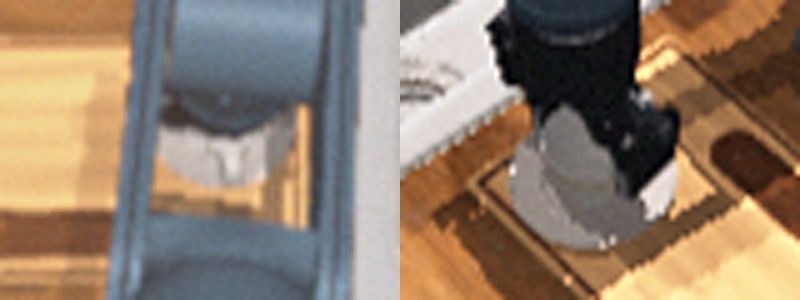

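The gripper hides most of the cup in both crops, but it is over the saucer. I'll lower it to contact and release.

```bash
python3 -m inch '[{"linear":[0,0,-1],"turn":0},{"linear":[0,0,-1],"turn":0},{"linear":[0,0,-2],"turn":0},{"linear":[0,0,-2],"turn":0}]'
python3 -m inch '[{"linear":[0,0,0],"turn":0},{"linear":[0,0,0],"turn":0},{"linear":[0,0,0],"turn":0},{"linear":[0,0,0],"turn":0}]' 80
python3 -m inch '[{"linear":[0,0,15],"turn":0},{"linear":[0,0,40],"turn":0},{"linear":[0,0,80],"turn":0},{"linear":[-30,0,110],"turn":0},{"linear":[-80,0,110],"turn":0}]'
python3 -m inch '[{"linear":[-50,0,0],"turn":0},{"linear":[-100,0,0],"turn":0},{"linear":[-100,0,0],"turn":0},{"linear":[-100,0,0],"turn":0}]'
python3 - <<'E'
from h import *
a=r.capture("top")[140:200,280:360,::-1];b=r.capture("scene")[180:250,240:320,::-1]
cv2.imwrite("pics/p2.png",np.hstack([cv2.resize(a,(400,300),interpolation=2),cv2.resize(b[:60],(400,300),interpolation=2)]))
E
```

```text
time: 8.38
position: [619.9, 66.4, 34.2]
orientation: [0.0, 0.996, 0.087, 0.001]
force: [-3.3, 0.7, 11.2]
opening: 60.6
grip_force: 28.2
time: 8.88
position: [619.1, 66.3, 32.0]
orientation: [-0.0, 0.996, 0.087, -0.0]
force: [0.3, 1.1, 0.4]
opening: 80.0
grip_force: 0.0
time: 9.5
position: [541.8, 65.9, 146.3]
orientation: [0.001, 0.996, 0.087, 0.004]
force: [-0.8, -0.4, -0.7]
opening: 79.9
grip_force: 0.0
time: 10.0
position: [440.5, 66.2, 143.7]
orientation: [0.0, 0.996, 0.087, 0.002]
force: [0.7, 0.2, -0.1]
opening: 80.2
grip_force: 0.0
```

View pics/p2.png

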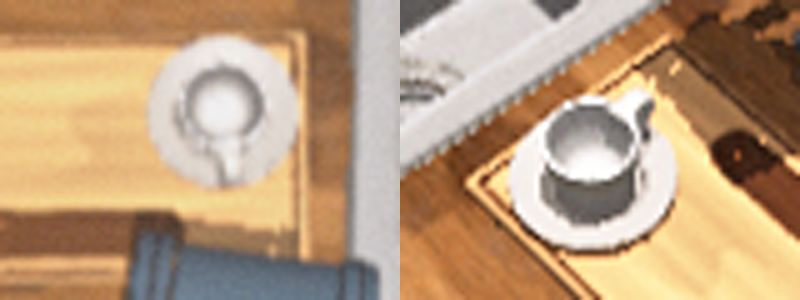

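Cup upright on the saucer: rim centre at crop (225,105) in top and (592,143) in scene.

Run:
```python
from h import *
np.set_printoptions(precision=1,suppress=True)
for n,o,c,s in (("top",(280,140),(225,105),(224,111)),("scene",(240,180),(192,143),(194,168))):
    print(n,"rim",ray(n,o[0]+c[0]/5-.4,o[1]+c[1]/5-.4,68),"saucer",ray(n,o[0]+s[0]/5-.4,o[1]+s[1]/5-.4,24))
print(r.state()["position"])
```

```text
top rim [615.5  66.9  68. ] saucer [617.5  66.   24. ]
scene rim [621.8  70.6  68. ] saucer [616.6  61.4  24. ]
[440.9  66.1 143.1]
```

```bash
python3 -m inch '[{"linear":[-16,2,-30],"turn":0},{"linear":[-16,2,-70],"turn":0},{"linear":[-16,2,-110],"turn":0},{"linear":[-16,2,-132],"turn":0},{"linear":[-16,2,-138],"turn":0}]' 60
python3 -m inch '[{"linear":[0,0,0],"turn":0},{"linear":[0,0,0],"turn":0},{"linear":[0,0,0],"turn":0},{"linear":[0,0,0],"turn":0},{"linear":[0,0,0],"turn":0}]' 20 20
python3 -m inch '[{"linear":[0,0,0],"turn":0},{"linear":[0,0,0],"turn":0},{"linear":[0,0,6],"turn":0},{"linear":[0,0,15],"turn":0},{"linear":[0,0,30],"turn":0}]'
```

```text
time: 10.72
position: [423.3, 68.3, 2.9]
orientation: [-0.0, 0.996, 0.087, -0.001]
force: [0.5, 0.1, -0.1]
opening: 59.8
grip_force: 0.0
time: 11.35
position: [424.0, 68.3, 5.0]
orientation: [0.0, 0.996, 0.087, 0.001]
force: [0.0, 0.2, 6.9]
opening: 31.4
grip_force: 20.3
time: 11.98
position: [422.7, 68.3, 34.7]
orientation: [-0.0, 0.996, 0.087, -0.001]
force: [0.0, 0.4, -0.3]
opening: 31.3
grip_force: 18.9
```

```bash
python3 -m inch '[{"linear":[0,0,30],"turn":0},{"linear":[8,9,70],"turn":0},{"linear":[27,31,96],"turn":0},{"linear":[54,63,96],"turn":0},{"linear":[81,94,96],"turn":0}]'
python3 -m inch '[{"linear":[27,31,0],"turn":0},{"linear":[54,63,0],"turn":0},{"linear":[80,93,0],"turn":0},{"linear":[98,115,0],"turn":0},{"linear":[106,124,0],"turn":0}]'
python3 -m inch '[{"linear":[0,0,-15],"turn":0},{"linear":[0,0,-35],"turn":0},{"linear":[0,0,-47],"turn":0},{"linear":[0,0,-51],"turn":0},{"linear":[0,0,-51],"turn":0}]'
```

```text
time: 12.6
position: [505.1, 163.2, 131.6]
orientation: [0.0, 0.996, 0.086, 0.001]
force: [0.7, -0.5, 0.1]
opening: 31.1
grip_force: 18.9
time: 13.22
position: [610.5, 287.4, 130.3]
orientation: [-0.0, 0.996, 0.087, -0.0]
force: [-1.0, -0.9, -0.7]
opening: 31.1
grip_force: 18.9
time: 13.85
position: [610.1, 286.0, 79.3]
orientation: [0.0, 0.996, 0.086, -0.0]
force: [0.6, 0.3, 0.0]
opening: 31.2
grip_force: 18.9
```

```bash
python3 -m inch '[{"linear":[0,0,-2],"turn":0},{"linear":[0,0,-3],"turn":0},{"linear":[0,0,-3],"turn":0},{"linear":[0,0,-3],"turn":0}]'
python3 -m inch '[{"linear":[0,0,-1],"turn":0},{"linear":[0,0,-1],"turn":0},{"linear":[0,0,-1],"turn":0}]'
```

```text
time: 14.35
position: [610.2, 286.4, 76.4]
orientation: [-0.0, 0.996, 0.087, 0.0]
force: [0.3, -0.0, -0.5]
opening: 31.3
grip_force: 18.9
time: 14.72
position: [610.2, 286.3, 75.3]
orientation: [-0.0, 0.996, 0.087, -0.0]
force: [-0.0, -0.3, 0.2]
opening: 31.1
grip_force: 18.9
```

```bash
python3 -m inch '[{"linear":[0,0,-1],"turn":0},{"linear":[0,0,-1],"turn":0},{"linear":[0,0,-1],"turn":0}]'
python3 -m inch '[{"linear":[0,0,-0.5],"turn":0},{"linear":[0,0,-0.5],"turn":0},{"linear":[0,0,-0.5],"turn":0}]'
```

```text
time: 15.1
position: [610.3, 286.3, 75.0]
orientation: [-0.0, 0.996, 0.087, 0.0]
force: [-2.1, -2.0, 5.4]
opening: 31.6
grip_force: 20.3
time: 15.48
position: [610.3, 286.4, 75.0]
orientation: [-0.0, 0.996, 0.087, 0.0]
force: [-2.8, -1.6, 7.6]
opening: 31.3
grip_force: 20.8
```

```bash
python3 -m inch '[{"linear":[0,0,0],"turn":0},{"linear":[0,0,0],"turn":0},{"linear":[0,0,0],"turn":0}]' 55
python3 -m inch '[{"linear":[0,0,15],"turn":0},{"linear":[0,0,40],"turn":0},{"linear":[0,0,80],"turn":0},{"linear":[-40,-11,100],"turn":0},{"linear":[-95,-26,100],"turn":0}]'
python3 -m inch '[{"linear":[-50,-14,0],"turn":0},{"linear":[-96,-27,0],"turn":0},{"linear":[-96,-27,0],"turn":0},{"linear":[-96,-27,0],"turn":0}]'
python3 - <<'E'
from h import *
a=r.capture("top")[145:185,245:355,::-1];b=r.capture("scene")[190:285,250:400,::-1]
cv2.imwrite("pics/p3.png",np.vstack([cv2.resize(a,(660,240),interpolation=2),cv2.resize(b,(660,355),interpolation=2)]))
E
```

```text
time: 15.85
position: [610.1, 286.3, 73.4]
orientation: [0.0, 0.996, 0.087, -0.0]
force: [-0.4, -0.5, 0.7]
opening: 55.0
grip_force: 0.0
time: 16.48
position: [516.8, 260.5, 177.0]
orientation: [-0.001, 0.996, 0.086, 0.003]
force: [-0.1, 0.0, 0.6]
opening: 55.2
grip_force: 0.0
time: 16.98
position: [420.5, 233.7, 175.2]
orientation: [-0.0, 0.996, 0.087, 0.002]
force: [1.2, 0.2, 1.1]
opening: 55.2
grip_force: 0.0
```

View pics/p3.png

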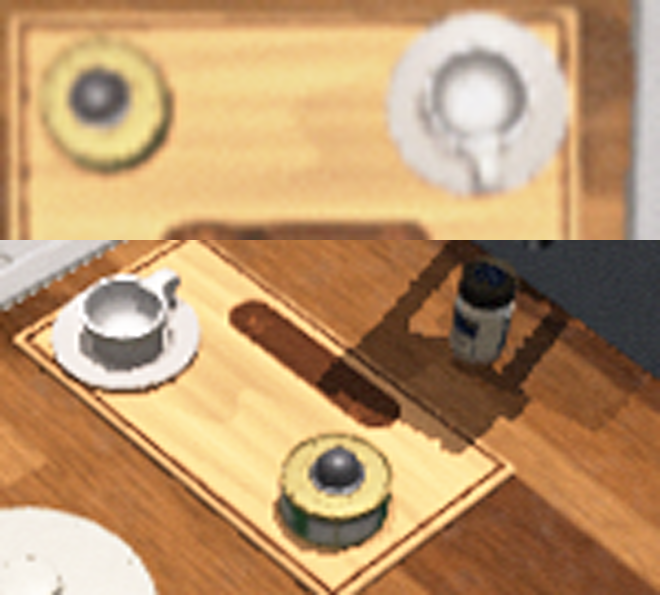

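Capsule stands on the lid (top crop (98,97), tin centre (105,104)), and the cup is upright on the saucer. I'll measure the capsule's offset from the tin.

Run:
```python
from h import *
np.set_printoptions(precision=1,suppress=True)
T=r.capture("top");S=r.capture("scene")
dk=lambda h:(h[...,2]<175)&(h[...,1]<90)
yel=lambda h:(h[...,0]>20)&(h[...,0]<40)&(h[...,1]>70)&(h[...,2]>130)
for n,im,w1,w2 in(("top",T,(254,153,270,170),(250,149,276,176)),("scene",S,(318,236,336,252),(311,230,341,262))):
    c=blob(im,w1,dk);w=np.array([ray(n,*p,80)[:2] for p in c]).astype(np.float32)
    d=blob(im,w2,yel);v=np.array([ray(n,*p,70)[:2] for p in d]).astype(np.float32)
    print(n,"caps",ray(n,*cen(c),82)[:2],cv2.minAreaRect(w)[1],"tin",ray(n,*cen(d),70)[:2],np.array(cv2.minEnclosingCircle(v)[0]),cv2.minEnclosingCircle(v)[1],cv2.minAreaRect(v)[:2])
```

```text
top caps [606.6 286.3] (34.50877380371094, 32.92814254760742) tin [603.8 284.5] [603.9 285.4] 36.790916442871094 ((604.6124267578125, 284.41387939453125), (70.64976501464844, 65.63070678710938))
scene caps [609.  282.4] (21.444982528686523, 35.60767364501953) tin [604.2 283.2] [594.5 267.7] 58.852325439453125 ((593.9408569335938, 271.2834167480469), (106.75957489013672, 76.45913696289062))
```

Capsule is about 3 mm off the lid centre, which is fine. Next the jar.

```bash
python3 -m inch '[{"linear":[0,0,0],"turn":0},{"linear":[0,0,-30],"turn":0},{"linear":[0,0,-75],"turn":0},{"linear":[0,0,-115],"turn":0},{"linear":[0,0,-124],"turn":0}]' 70
python3 -m inch '[{"linear":[0,0,0],"turn":0},{"linear":[0,0,0],"turn":0},{"linear":[0,0,0],"turn":0},{"linear":[0,0,0],"turn":0},{"linear":[0,0,0],"turn":0}]' 30 30
python3 -m inch '[{"linear":[0,0,0],"turn":0},{"linear":[0,0,0],"turn":0},{"linear":[0,0,6],"turn":0},{"linear":[0,0,15],"turn":0},{"linear":[0,0,30],"turn":0}]'
```

```text
time: 17.8
position: [417.5, 232.8, 47.5]
orientation: [0.001, 0.996, 0.087, -0.003]
force: [0.4, 0.0, 0.7]
opening: 69.9
grip_force: 0.0
time: 18.42
position: [420.3, 233.6, 51.0]
orientation: [-0.0, 0.996, 0.087, 0.001]
force: [-0.1, -0.9, 6.1]
opening: 40.3
grip_force: 32.6
time: 19.05
position: [418.7, 233.2, 80.2]
orientation: [0.0, 0.996, 0.087, -0.001]
force: [0.1, 0.7, -1.5]
opening: 40.1
grip_force: 32.1
```

```bash
python3 -m inch '[{"linear":[0,0,25],"turn":0},{"linear":[20,-6,45],"turn":0},{"linear":[60,-18,50],"turn":0},{"linear":[100,-29,50],"turn":0},{"linear":[140,-41,50],"turn":0}]'
python3 -m inch '[{"linear":[35,-10,0],"turn":0},{"linear":[51,-15,0],"turn":0},{"linear":[55,-16,0],"turn":0},{"linear":[55,-16,-20],"turn":0},{"linear":[55,-16,-40],"turn":0}]'
python3 -m inch '[{"linear":[0,0,-15],"turn":0},{"linear":[0,0,-22],"turn":0},{"linear":[0,0,-25],"turn":0},{"linear":[0,0,-25],"turn":0},{"linear":[0,0,-25],"turn":0}]'
python3 -m inch '[{"linear":[0,0,-1],"turn":0},{"linear":[0,0,-1],"turn":0},{"linear":[0,0,-2],"turn":0},{"linear":[0,0,-2],"turn":0}]'
```

```text
time: 19.68
position: [560.5, 192.0, 131.1]
orientation: [-0.0, 0.996, 0.087, 0.001]
force: [0.6, 0.6, -1.4]
opening: 40.2
grip_force: 32.1
time: 20.3
position: [613.5, 176.7, 90.1]
orientation: [-0.0, 0.996, 0.087, 0.0]
force: [0.5, 0.2, -1.4]
opening: 40.1
grip_force: 32.1
time: 20.92
position: [614.6, 176.4, 65.5]
orientation: [-0.0, 0.996, 0.087, 0.001]
force: [0.3, 0.3, -1.8]
opening: 40.1
grip_force: 32.1
time: 21.42
position: [614.4, 176.3, 63.1]
orientation: [0.0, 0.996, 0.087, 0.0]
force: [-1.2, 0.0, 1.3]
opening: 40.0
grip_force: 32.2
```

```bash
python3 -m inch '[{"linear":[0,0,-1],"turn":0},{"linear":[0,0,-1],"turn":0}]'
python3 -m inch '[{"linear":[0,0,0],"turn":0},{"linear":[0,0,0],"turn":0},{"linear":[0,0,0],"turn":0}]' 62
python3 -m inch '[{"linear":[0,0,20],"turn":0},{"linear":[0,0,60],"turn":0},{"linear":[0,0,100],"turn":0},{"linear":[-20,-45,120],"turn":8},{"linear":[-43,-98,120],"turn":16}]'
python3 -m inch '[{"linear":[-22,-50,0],"turn":9},{"linear":[-44,-100,0],"turn":18},{"linear":[-66,-150,0],"turn":27},{"linear":[-88,-200,0],"turn":36},{"linear":[-110,-250,0],"turn":45}]'
python3 -m inch '[{"linear":[-22,-50,0],"turn":1},{"linear":[-44,-100,0],"turn":1},{"linear":[-66,-150,0],"turn":1},{"linear":[-80,-181,0],"turn":1},{"linear":[-80,-181,0],"turn":1}]'
python3 - <<'E'
from h import *
a=r.capture("top")[145:195,240:350,::-1];b=r.capture("scene")[90:270,225:375,::-1]
cv2.imwrite("pics/p4.png",np.hstack([cv2.resize(a,(440,200),interpolation=2),np.zeros((200,2,3),np.uint8)]) if 0 else np.vstack([cv2.resize(a,(500,227),interpolation=2),cv2.resize(b[:,:],(500,360),interpolation=2)]))
E
```

```text
time: 21.68
position: [614.5, 176.3, 63.1]
orientation: [0.0, 0.996, 0.087, 0.001]
force: [-2.5, -0.4, 7.1]
opening: 40.1
grip_force: 32.8
time: 22.05
position: [614.1, 176.3, 61.5]
orientation: [0.0, 0.996, 0.087, -0.0]
force: [0.1, -0.6, 0.0]
opening: 61.8
grip_force: 0.0
time: 22.68
position: [572.2, 78.0, 183.9]
orientation: [0.001, 0.974, 0.228, 0.002]
force: [0.4, -0.6, -0.1]
opening: 61.9
grip_force: 0.0
time: 23.3
position: [460.4, -173.2, 181.9]
orientation: [0.0, 0.813, 0.582, 0.0]
force: [1.3, -0.4, -0.2]
opening: 61.9
grip_force: 0.0
time: 23.92
position: [380.1, -355.0, 181.6]
orientation: [0.0, 0.81, 0.586, -0.0]
force: [0.1, 0.2, -0.9]
opening: 61.8
grip_force: 0.0
```

View pics/p4.png

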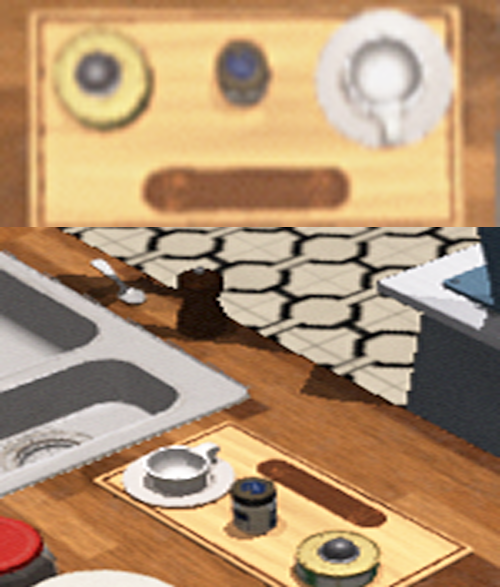

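Jar stands midway at top crop (243,70), and the capsule and cup are undisturbed. The mill stands, with the spoon clear of it at scene crop (118,280). Now the spoon, with a narrower opening.

```bash
python3 -m inch '[{"linear":[0,0,-40],"turn":0},{"linear":[0,0,-90],"turn":0},{"linear":[0,0,-135],"turn":0},{"linear":[0,0,-155],"turn":0},{"linear":[0,0,-165],"turn":0}]' 40
python3 -m inch '[{"linear":[0,0,-5],"turn":0},{"linear":[0,0,-10],"turn":0},{"linear":[0,0,-14],"turn":0},{"linear":[0,0,-14],"turn":0},{"linear":[0,0,-14],"turn":0}]'
```

```text
time: 24.65
position: [381.4, -350.8, 15.7]
orientation: [-0.001, 0.809, 0.588, 0.0]
force: [0.7, 0.7, -0.4]
opening: 40.1
grip_force: 0.0
time: 25.28
position: [381.2, -352.9, 3.1]
orientation: [0.0, 0.809, 0.587, -0.0]
force: [0.3, -0.3, 0.1]
opening: 40.2
grip_force: 0.0
```

```bash
python3 -m inch '[{"linear":[0,0,-1],"turn":0},{"linear":[0,0,-1],"turn":0},{"linear":[0,0,-1],"turn":0},{"linear":[0,0,-1],"turn":0},{"linear":[0,0,-1],"turn":0}]' 0 20
python3 -m inch '[{"linear":[0,0,0],"turn":0},{"linear":[0,0,0],"turn":0}]'
```

```text
time: 25.9
position: [381.6, -353.1, 2.4]
orientation: [0.001, 0.809, 0.587, 0.0]
force: [0.8, 0.6, 6.6]
opening: 23.5
grip_force: 19.4
time: 26.15
position: [381.5, -353.1, 2.3]
orientation: [0.001, 0.809, 0.587, 0.0]
force: [0.8, 0.9, 5.3]
opening: 23.3
grip_force: 19.4
```

```bash
python3 -m inch '[{"linear":[0,0,5],"turn":0},{"linear":[0,0,15],"turn":0},{"linear":[0,0,30],"turn":0},{"linear":[0,0,40],"turn":0},{"linear":[0,0,40],"turn":0}]'
python3 - <<'E'
from h import *
b=r.capture("scene")[85:160,215:315,::-1]
cv2.imwrite("pics/p5.png",cv2.resize(b,(800,600),interpolation=2))
E
```

```text
time: 26.78
position: [381.7, -353.4, 43.1]
orientation: [0.001, 0.809, 0.587, -0.0]
force: [-0.6, 0.2, -0.4]
opening: 23.5
grip_force: 19.3
```

View pics/p5.png

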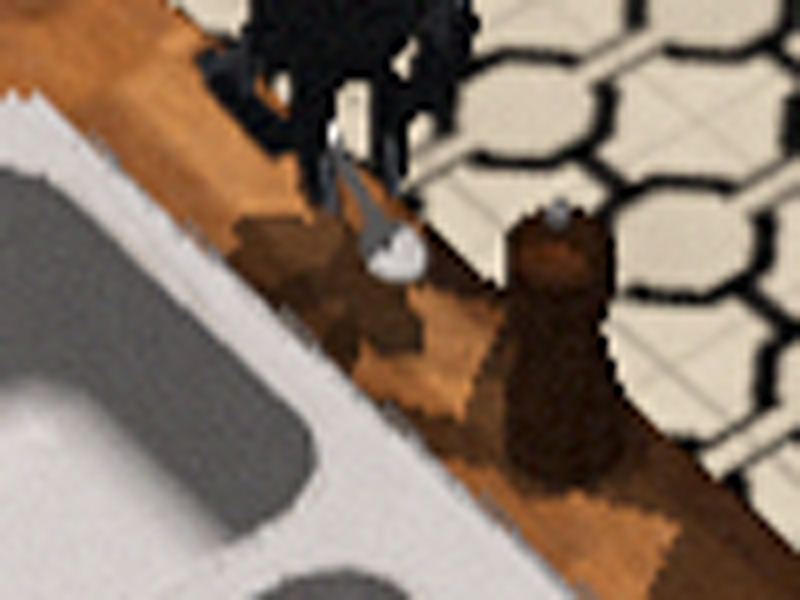

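The spoon is lifted in the fingers, with the bowl at crop (395,250); the mill is untouched. I'll carry it over to the inlay and measure it there.

```bash
python3 -m inch '[{"linear":[0,0,35],"turn":0},{"linear":[0,0,75],"turn":0},{"linear":[0,0,115],"turn":0},{"linear":[0,0,140],"turn":0},{"linear":[5,18,142],"turn":2}]'
python3 -m inch '[{"linear":[12,43,0],"turn":4},{"linear":[24,86,0],"turn":8},{"linear":[37,130,0],"turn":12},{"linear":[49,173,0],"turn":15},{"linear":[61,217,0],"turn":18}]'
python3 -m inch '[{"linear":[12,43,0],"turn":0},{"linear":[24,86,0],"turn":0},{"linear":[37,130,0],"turn":0},{"linear":[49,173,0],"turn":0},{"linear":[61,217,0],"turn":0}]'
python3 -m inch '[{"linear":[12,43,0],"turn":0},{"linear":[21,73,0],"turn":0},{"linear":[21,73,-40],"turn":0},{"linear":[21,73,-80],"turn":0},{"linear":[21,73,-110],"turn":0}]'
python3 -m inch '[{"linear":[0,0,-20],"turn":0},{"linear":[0,0,-30],"turn":0},{"linear":[0,0,-30],"turn":0}]'
python3 - <<'E'
from h import *
a=r.capture("top")[165:210,260:335,::-1];b=r.capture("scene")[185:255,290:365,::-1]
cv2.imwrite("pics/p6.png",np.hstack([cv2.resize(a,(400,240),interpolation=2),cv2.resize(b[5:50],(400,240),interpolation=2)]))
E
```

```text
time: 27.45
position: [386.8, -335.7, 185.1]
orientation: [0.002, 0.799, 0.601, -0.0]
force: [0.2, 0.2, -1.1]
opening: 23.7
grip_force: 19.4
time: 28.08
position: [446.1, -114.6, 181.9]
orientation: [-0.002, 0.694, 0.72, -0.0]
force: [1.1, -0.3, -0.4]
opening: 23.2
grip_force: 19.4
time: 28.7
position: [506.5, 101.8, 181.7]
orientation: [-0.001, 0.694, 0.72, -0.001]
force: [-0.0, 0.1, -0.2]
opening: 23.3
grip_force: 19.4
time: 29.32
position: [525.9, 173.2, 70.1]
orientation: [-0.002, 0.694, 0.72, -0.002]
force: [0.3, 0.1, 0.5]
opening: 23.4
grip_force: 19.4
time: 29.7
position: [527.7, 172.6, 42.5]
orientation: [-0.001, 0.695, 0.719, -0.001]
force: [0.3, -0.3, -0.0]
opening: 23.7
grip_force: 19.4
```

View pics/p6.png

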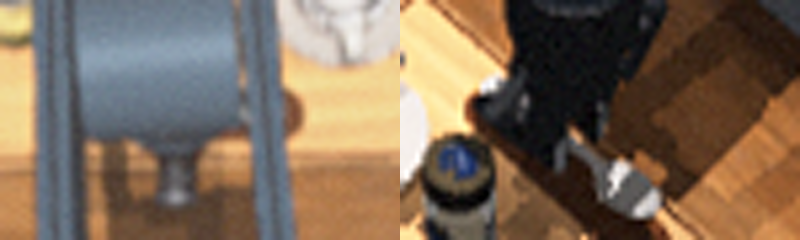

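Scene crop shows both spoon ends: handle tip about (480,90), bowl tip about (662,212).

Run:
```python
from h import *
np.set_printoptions(precision=1,suppress=True)
f=lambda u,v:ray("scene",290+u/5.333-.4,190+v/5.333-.4,44)
a=f(80,88);b=f(262,212);c=f(230,188);d=f(180,147)
print(a,b,(a+b)/2,np.hypot(*(b-a)[:2]),np.degrees(np.arctan2(*(b-a)[1::-1])),"bowlc-neck",np.degrees(np.arctan2(*(c-d)[1::-1])))
```

```text
[543.1 106.1  44. ] [519.4 241.9  44. ] [531.3 174.   44. ] 137.83562764589743 99.90888118429434 bowlc-neck 94.48856066285818
```

```bash
python3 -m inch '[{"linear":[1,0,-10],"turn":-6},{"linear":[1,0,-20],"turn":-6},{"linear":[1,0,-26],"turn":-6},{"linear":[1,0,-28],"turn":-6},{"linear":[1,0,-28],"turn":-6}]'
python3 -m inch '[{"linear":[0,0,-1],"turn":0},{"linear":[0,0,-1.5],"turn":0},{"linear":[0,0,-1.5],"turn":0}]'
```

```text
time: 30.42
position: [530.2, 172.3, 15.8]
orientation: [-0.0, 0.732, 0.682, -0.0]
force: [0.2, -0.7, -0.5]
opening: 23.5
grip_force: 19.4
time: 30.8
position: [530.3, 172.3, 14.4]
orientation: [0.0, 0.732, 0.682, 0.0]
force: [-0.4, -1.1, 0.1]
opening: 23.2
grip_force: 19.5
```

```bash
python3 -m inch '[{"linear":[0,0,-0.5],"turn":0},{"linear":[0,0,-0.5],"turn":0},{"linear":[0,0,-0.5],"turn":0},{"linear":[0,0,-0.5],"turn":0}]' 45
python3 -m inch '[{"linear":[0,0,20],"turn":0},{"linear":[0,0,60],"turn":0},{"linear":[-10,-20,110],"turn":0},{"linear":[-50,-60,130],"turn":0},{"linear":[-90,-110,130],"turn":0}]'
python3 -m inch '[{"linear":[-30,-50,0],"turn":0},{"linear":[-50,-100,0],"turn":0},{"linear":[-50,-140,0],"turn":0},{"linear":[-50,-140,0],"turn":0}]'
python3 - <<'E'
from h import *
np.set_printoptions(precision=1,suppress=True)
T=r.capture("top");S=r.capture("scene")
for n,im,win in(("top",T,(266,176,324,198)),("scene",S,(298,204,348,245))):
    c=blob(im,win,lambda h:(h[...,1]<85)&(h[...,2]>100));w=np.array([ray(n,*p,16)[:2] for p in c]).astype(np.float32)
    q=cv2.minAreaRect(w);print(n,np.array(q[0]),np.array(q[1]),q[2])
a=T[145:200,240:350,::-1];b=S[185:275,250:360,::-1]
cv2.imwrite("pics/p7.png",np.hstack([cv2.resize(a,(440,220),interpolation=2),cv2.resize(b,(360,220)) ]) if 0 else np.vstack([cv2.resize(a,(550,275),interpolation=2),cv2.resize(b[:63],(550,315),interpolation=2)]))
E
```

```text
time: 31.3
position: [530.2, 172.3, 13.8]
orientation: [-0.0, 0.732, 0.682, -0.0]
force: [-0.9, -0.6, -0.4]
opening: 45.1
grip_force: 0.0
time: 31.92
position: [441.8, 62.7, 145.8]
orientation: [0.002, 0.731, 0.682, 0.002]
force: [-0.1, -1.6, 1.0]
opening: 45.0
grip_force: 0.0
time: 32.42
position: [391.5, -79.0, 144.3]
orientation: [0.001, 0.733, 0.68, 0.0]
force: [-0.1, 0.1, -0.1]
opening: 44.9
grip_force: 0.0
top [530.2 173.6] [ 32.4 142.6] 1.6128038167953491
scene [534.1 171.6] [ 31.6 138.8] 3.1850314140319824
```

View pics/p7.png

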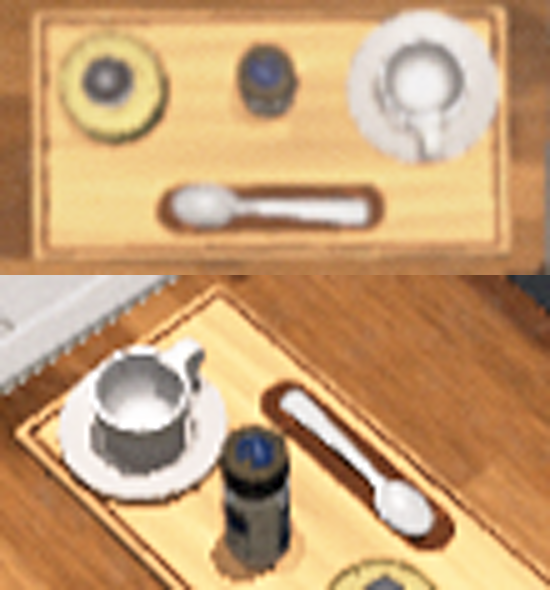

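Spoon lies centred on the inlay (top crop (270,208)), and the cup, jar and capsule all stand. One last check on the jar and cup positions.

Run:
```python
from h import *
np.set_printoptions(precision=1,suppress=True)
print("jar",ray("top",292.6,158.2,117),ray("scene",300.6,220,117))
print("cup",ray("top",240+423/5-.4,145+82/5-.4,68),ray("scene",250+141/5-.4,185+119/5-.4,68))
```

```text
jar [613.4 176.9 117. ] [615.5 175.4 117. ]
cup [614.   68.3  68. ] [622.7  70.8  68. ]
```

```bash
python3 -c "
from workcell import r
print(r.close_job())"
```

```text
the job is handed in; nothing more can be done
None
```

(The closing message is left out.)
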